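# Set up the reference tile on its folding stand and hold it upright

### The job

First hang the reference tile by its eye on the steel peg of the folding stand and let go of it, while the frame still leans back. Then flip the red kickstand up over its top centre so that it drops forward and lies fully open, take the frame by the blue sleeve on its top bar, pull it forward until it stands upright on the kickstand, and finish while still holding it upright: it falls back if it is let go. The tile must stay hanging on the peg, and the green-capped bottle behind the stand, the vial and the timer must be left standing where they are.

Things in the scene. Friction and masses are not known exactly. Their poses are not given: they have to be found in the camera images.
- stand: Fixed base plate of the folding stand: grey, 140 (x) x 190 (y) x 10 mm. Origin on the worktop, straight below the hub axis. Its -x side is the front (towards the robot), its y axis is parallel to the hub axis, z is up. The hub axis lies 30 mm above the worktop. A small cup with yellow ribs on the plate, at stand (-78, -95, 10) mm, takes the kickstand's foot.
- hub (a joint): Lean of the frame about the hub axis (parallel to stand y, 30 mm above the worktop), rad: 0 = upright, -0.25 = leaning back (top away from the robot, to stand +x) on its stop, as at the start; positive = forward. Spring and weight always pull it back; about 3 N at the top bar brings it forward. With the kickstand open, its foot meets the cup at about 0 and stops it.
- frame: Aluminium U-frame (12 mm tube, 142 mm wide) that turns with the hub. Origin on the hub axis, mid width; axes equal the stand's when upright. Top bar along y, 170 mm from the hub axis (200 mm above the worktop when upright), free all round. Steel peg, 8 mm thick, stands out forward (-x) and a little up from the bar: frame (0, 40, 170) to (-50, 40, 180) mm.
- grip_bar (a point): Middle of the blue sleeve on the top bar: round, 16 mm thick, from frame y = -58 to -2 mm; frame (0, -30, 170) mm. Can be pinched from above across x; the bar may turn between the fingers.
- peg_root (a point): Point on the peg's centre line, 6 mm in front of the bar's centre line.
- peg_tip (a point): Front end of the peg's centre line (the round end reaches 4 mm farther).
- kickstand (a joint): Angle of the kickstand, rad: 0 = folded, pointing up and 0.3 rad behind the frame, beside its right (-y) side, as at the start; grows as it swings up over the top, forward (-x) and down in the stand's x-z plane; 2.73 = fully open on its stop. It is held only by its weight (0.1 kg): pushed past the vertical (about 0.55 while the frame leans back) it falls on to the open stop by itself.
- kick_pivot (a point): Pivot of the kickstand: frame (0, -95, 80) mm, its axis parallel to y.
- kick_tip (a point): Centre of the kickstand's black ball foot (18 mm across), 120 mm from the pivot. The red leg between is 11 mm thick. Folded, the foot stands about 210 mm above the worktop, behind the top bar and 24 mm outside of the frame (y), with free space behind and outside; under 1.5 N pushes it.
- tile: Loose tile, 0.1 kg, 8 mm thick (x), standing upright: white tile 48 mm wide (y) from z = 0 to 62 mm, above it a dark eye plate 44 mm wide to z = 100 mm with a through hole 21 mm wide at z = 81 mm (hole axis = x), on top an orange tab 24 mm wide to z = 136 mm. Origin in the middle of its lower edge, z up. Either face may face the robot.
- tile_eye (a point): Centre of the hole in the tile.
- tile_tab (a point): Grip point in the orange tab, 122 mm above the tile's lower edge, 41 mm above the eye; pinch it across its thickness (tile x).
- tile_block: Fixed grey block, 60 x 74 x 28 mm, in whose slot (11 mm wide, 54 mm long along the block's y, floor 8 mm above the worktop) the tile stands 20 mm deep at the start. Origin on the worktop below its middle. A tall white instrument (300 mm high) stands close behind it and to the left of the stand: pass in front of it or over it.
- green_bottle: Bystander behind the stand: white plastic bottle with green cap, 46 mm wide, 98 mm high, origin at the centre of its underside.
- vial: Bystander: small glass vial with black cap, 25 mm wide, 56 mm high, origin at the centre of its underside.
- timer: Bystander: white timer with three buttons, 62 x 66 x 19 mm, origin at the centre of its underside.
Things that resemble listed ones, but are neither listed nor needed, are in the scene too. There is more than one size of the tile; the job needs the largest.

How it is judged:
By the outcome, as a careful person would: the job done as asked, in the order asked, and still so for the second after the job is handed in, while the arm keeps its last pose, push and grip.
It also fails if it takes over 54 s, if anything falls off the work surface, if the arm or the gripper's body presses on something with over 40 N, if the wrist force passes 120 N, or if a joint passes its speed limit or range.

### The arm

A 6-joint arm with a two-finger parallel gripper is mounted at the origin on a cart in front of the work surface, level with it; the furniture and walls round the work are solid. World frame = base frame: x ahead of the robot, y to its left, z up, the work surface at z = 0. Lengths are in m, angles in rad, forces in N, time in s.
With the tool pointing down it reaches from about 0.375 to 0.9 m from the base axis. Payload 3.1 kg.
Tool frame: the origin (TCP) lies between the finger pads, 19 mm behind the fingertips; this is the grasp point; z points along the fingers, y is the line along which they close (so a half turn about z gives the same grasp; the last joint's range is limited). The gripper opens to 85 mm and grips with 20 to 120 N. Pads are 22 mm wide; open, the fingers measure 114 mm over their backs; the gripper's body (76 mm by 85 mm) begins 54 mm behind the grasp point. The pads swing forward as they close: fully open they stand 13 mm farther back than shut.
Start: joints at [-1.486, 0.527, 1.433, -0, 1.181, -0.178], TCP at [0.163, -0.603, 0.25] pointing down, gripper open.
Joint ranges: [-3.08, 3.08], [-0.75, 2.2], [0.22, 2.44], [-1.43, 4.57], [0, 2.65], [-2.85, 2.85]. Speed limits (rad/s): [2.79, 2.79, 3.14, 3.14, 3.14, 3.14].

### API

Orientations are given as a unit quaternion [x, y, z, w].
In Python, from station import manip gives the robot as it stands.
- The arm moves only by the tool drive_tool, never from a script. Its argument "plan" is a list of rows, each a list of 7 numbers: the shift along the tool's x, y, z in m, then the turn, a rotation vector about the tool's x, y, z in degrees, then the opening, from -1 (shut) to 1 (fully open). In form: [[x, y, z, wx, wy, wz, gripper], ...]. A call has 1 to 10 rows; each row shifts and turns the commanded pose from where the row before left it, along the tool's axes as they then stand; what a row does not reach is not made up. A row lasts 1/10 s, in which the tool goes at most 50 mm and 8.59 degrees, less where a joint would pass 70% of its speed; a pose out of reach is approached as far as the arm can. A call is refused whole if a number of a shift passes 0.05 or a number of a turn 8.59, either way. A call with a gripper value outside its range is refused whole. The fingers move at their own pace and stop on an object; "newtons" is the grip in N (left out, the last holds). Time passes only in rows, so rows that do not move let the fingers close. It gives the time, the measured TCP pose, the force, the opening and the grip force at its end, in the units of the state.
- manip.sense(): the state, without advancing time (a new reading comes with each control period).
- manip.snapshot(name): name is "scene" or "top"; returns a dict with "image" (480x640x3 uint8, red, green, blue), "z_map" (480x640 float32, m along the optical axis (not along the pixel's ray), 0 where there is no reading), "fov_y" (degrees; the focal length in pixels is half the picture's height over the tangent of half this angle, whatever the lens; pixels are square), "cx", "cy" (the principal point, pixels), "k1" (the pictures are not rectified: a ray, as slopes to the right and down, at radius r is drawn at 1 + k1 r^2 times it, then the intrinsics apply), "extrinsics" (4x4, takes a point from camera to world coordinates). Camera axes: x right, y up, looking along -z (the intrinsics and any distortion apply to the point x, -y, -z); pixel columns grow to the right and rows downward; lengths in m; the calibration is good to about 2 mm. A picture is of the moment at which its call begins.
- manip.sign_off(): hands the job in; it is judged then, once.
The state is a dict: "t": time; "q": joint angles; "qd": joint speeds; "tau": joint torques, N m; "tcp_pos": TCP position; "tool_rot": TCP orientation; "force": force on the tool from outside, world axes, zero at the start; "ft_torque": the same for the moment, N m; "finger_gap": opening from 0.0 (shut) to 1.0 (fully open); "gripper_force": force on a finger pad.
Only numpy, scipy, OpenCV 4.12 (cv2) and the standard library are available. Lean on these libraries where they do the work, as an engineer would, in place of code of your own. Each camera call takes 0.05 s, during which the arm holds its last target. There are 200 camera calls.

## Working session

There is one attempt and no reset: what is moved stays moved. The work goes in short steps, Python scripts to look and compute and a tool call to move; the robot and the scene stay as the last step left them, time stands still between calls to the robot, and variables do not carry over. Pictures are saved under pics/ and viewed, at most 10 in all, crops included, and the job is handed in when it is done.

Besides the shell and the picture viewer there is one more tool, called after ">>>" in YAML: its name, and indented under it one key for each argument. drive_tool: Moves the arm, as the interface text tells. Its arguments: {"type":"object","properties":{"plan":{"type":"array"},"newtons":{"type":"number"}},"required":["plan"]}

```bash
mkdir -p pics; ls; cat > h.py <<'E'
import numpy as np,cv2,pickle
from station import manip
def snap(n,f):
    s=manip.snapshot(n); cv2.imwrite(f'pics/{f}.png',s['image'][:,:,::-1]); pickle.dump(s,open(f'pics/{f}.pkl','wb')); return s
def load(f): return pickle.load(open(f'pics/{f}.pkl','rb'))
def cloud(s):
    h,w=s['z_map'].shape; f=h/2/np.tan(np.radians(s['fov_y'])/2)
    K=np.array([[f,0,s['cx']],[0,f,s['cy']],[0,0,1.]])
    u,v=np.meshgrid(np.arange(w),np.arange(h))
    p=cv2.undistortPoints(np.stack([u,v],-1).reshape(-1,1,2).astype(np.float64),K,np.array([s['k1'],0,0,0.])).reshape(h,w,2)
    z=s['z_map']; P=np.stack([p[...,0]*z,-p[...,1]*z,-z],-1)
    E=s['extrinsics']; P=P@E[:3,:3].T+E[:3,3]; P[z==0]=np.nan; return P
E
python3 - <<'E'
from h import *
for n in('scene','top'):
    s=snap(n,n+'0'); print(n,s['fov_y'],s['cx'],s['cy'],s['k1'],s['extrinsics'].round(3).tolist())
print(manip.sense())
E
```

```text
pics
scene 53.17260873887177 324.81172905130285 246.27719723774095 -0.11359201281179857 [[-0.608, 0.374, -0.7, -0.166], [-0.794, -0.293, 0.533, 0.577], [-0.007, 0.88, 0.475, 0.659], [0.0, 0.0, 0.0, 1.0]]
top 49.25023459303389 314.137585796542 233.8773528994567 -0.11770448938655362 [[0.038, 0.979, -0.202, 0.367], [-0.999, 0.036, -0.01, -0.006], [-0.002, 0.202, 0.979, 1.285], [0.0, 0.0, 0.0, 1.0]]
{'t': 0.1, 'q': array([-1.48549522e+00,  5.28391274e-01,  1.43377646e+00, -2.18547986e-05,
        1.18139345e+00, -1.78522608e-01]), 'qd': array([-0.00020438, -0.00209774, -0.00323792,  0.00032938, -0.00279798,
        0.00147801]), 'tau': array([ 5.19668106e-06, -4.43304527e+01, -1.78586876e+01, -1.82393146e-04,
        3.90687972e-03,  1.82743668e-05]), 'tcp_pos': array([ 0.16294036, -0.60275738,  0.2491196 ]), 'tool_rot': array([ 9.91311213e-01,  1.31533686e-01,  3.57663430e-05, -9.83664410e-04]), 'force': array([ 0.66652297, -0.09714144, -0.22261715]), 'ft_torque': array([ 0.04649632, -0.05130223,  0.00744857]), 'gripper_force': 0.0, 'finger_gap': 0.9967362490563255}
```

View pics/scene0.png

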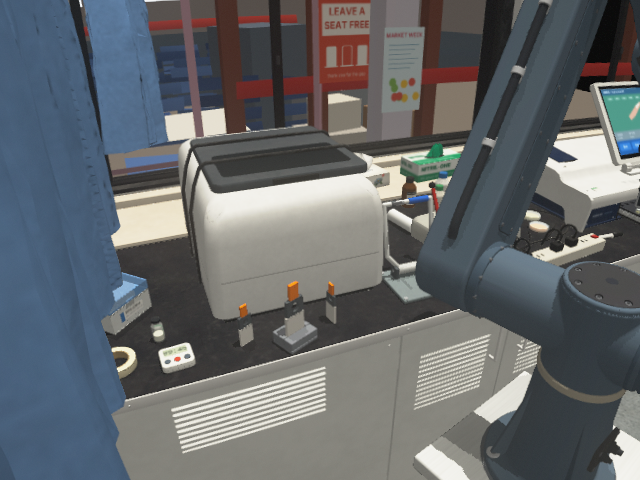

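View pics/top0.png

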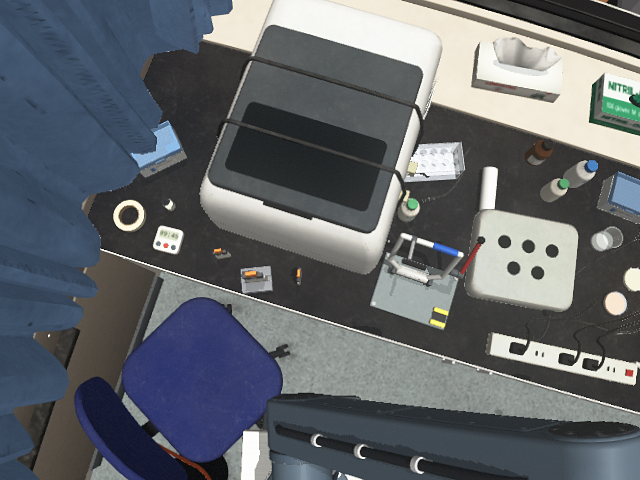

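The top picture shows the large tile in its block at about (253,276), the stand plate around (413,295), the sleeve at (447,249), the kickstand foot at (481,240) and the green-capped bottle at (409,208). The two small tiles are at (221,253) and (298,275). Next I'll measure these and look at enlarged crops.

```bash
python3 - <<'E'
from h import *
s=load('top0');P=cloud(s);im=s['image']
hsv=cv2.cvtColor(im,cv2.COLOR_RGB2HSV).astype(int)
def reg(name,m,box):
    x0,x1,y0,y1=box; M=np.zeros(m.shape,bool);M[y0:y1,x0:x1]=m[y0:y1,x0:x1]
    M&=np.isfinite(P[...,0]); p=P[M]; print(name,M.sum(),np.median(p,0).round(4),p.min(0).round(3),p.max(0).round(3)); return p
H,S,V=hsv[...,0],hsv[...,1],hsv[...,2]
pl=reg('plate',(abs(P[...,2]-.01)<.004),(360,465,240,335))
r=cv2.minAreaRect(pl[:,:2].astype(np.float32));print(r)
reg('blk',(abs(P[...,2]-.028)<.005),(235,280,260,300))
bl=P[(abs(P[...,2]-.028)<.005)&(np.add.outer(np.arange(480)*0,np.arange(640))<280)&(np.add.outer(np.arange(480)*0,np.arange(640))>235)&(np.add.outer(np.arange(480),np.arange(640)*0)>260)&(np.add.outer(np.arange(480),np.arange(640)*0)<300)]
print(cv2.minAreaRect(bl[:,:2].astype(np.float32)))
t=reg('tab',(H>5)&(H<20)&(S>150)&(V>100)&(P[...,2]>.09),(235,280,255,300))
w,v=np.linalg.eigh(np.cov(t[:,:2].T));print(w**.5,v[:,1])
b=reg('blue',(H>100)&(H<125)&(S>150)&(P[...,2]>.1),(425,470,235,262))
w,v=np.linalg.eigh(np.cov(b.T));print(w**.5,v[:,2])
reg('red',((H<5)|(H>174))&(S>150)&(P[...,2]>.03),(455,490,235,280))
reg('ball',(V<60)&(P[...,2]>.17),(474,490,232,248))
reg('ye',(H>22)&(H<35)&(S>150),(425,455,300,335))
reg('green',(H>45)&(H<85)&(S>100)&(P[...,2]>.08),(395,425,195,222))
a=im[150:340,340:500];b2=im[240:310,200:310]
a=cv2.resize(a,None,fx=3,fy=3,interpolation=2);b2=cv2.resize(b2,None,fx=3,fy=3,interpolation=2)
o=np.zeros((570,810,3),np.uint8);o[:570,:480]=a;o[:210,480:810]=b2
cv2.imwrite('pics/c0.png',o[:,:800,::-1])
E
```

```text
plate 3158 [ 0.4886 -0.2382  0.0098] [ 0.395 -0.367  0.006] [ 0.617 -0.112  0.014]
((0.5061633586883545, -0.2398458868265152), (0.25501561164855957, 0.22138775885105133), 89.5022964477539)
blk 519 [0.502  0.139  0.0277] [0.477 0.103 0.023] [0.543 0.183 0.033]
((0.5107914209365845, 0.14281198382377625), (0.060661256313323975, 0.07406704127788544), 7.807365894317627)
tab 53 [0.5086 0.1437 0.1415] [0.505 0.131 0.112] [0.515 0.155 0.148]
[0.00253792 0.00655253] [-0.11388913  0.99349347]
blue 168 [ 0.5683 -0.2727  0.2008] [ 0.555 -0.299  0.195] [ 0.583 -0.247  0.207]
[0.00242367 0.00407137 0.01549056] [-0.29786794 -0.95460052  0.00353986]
red 90 [ 0.5538 -0.3382  0.1581] [ 0.53  -0.349  0.117] [ 0.582 -0.329  0.206]
ball 39 [ 0.5875 -0.3454  0.2155] [ 0.581 -0.354  0.209] [ 0.594 -0.339  0.222]
ye 11 [ 0.4468 -0.2928  0.0159] [ 0.418 -0.313  0.012] [ 0.457 -0.281  0.022]
green 77 [ 0.693  -0.2214  0.0972] [ 0.683 -0.234  0.087] [ 0.705 -0.212  0.101]
```

View pics/c0.png

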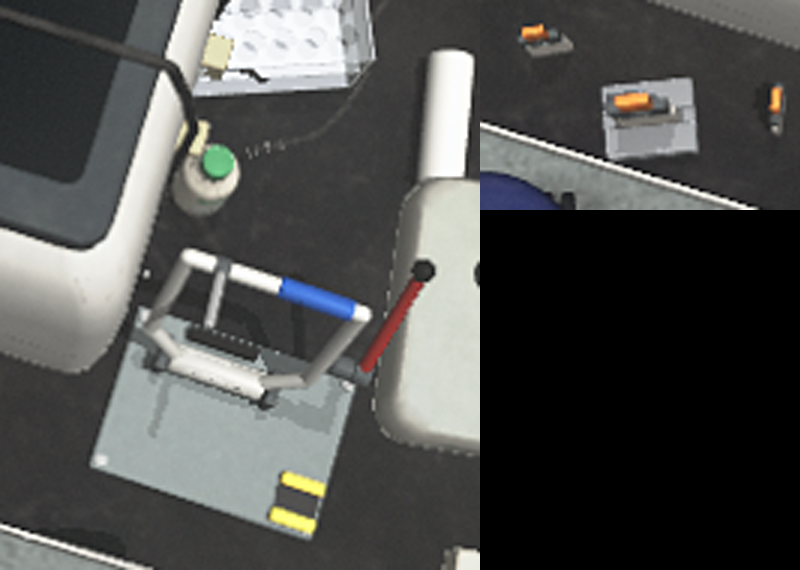

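```bash
python3 - <<'E'
from h import *
s=load('top0');P=cloud(s)
f=240/np.tan(np.radians(s['fov_y'])/2);K=np.array([[f,0,s['cx']],[0,f,s['cy']],[0,0,1.]])
E=s['extrinsics']
def ray(u,v,z):
    q=cv2.undistortPoints(np.array([[[u,v]]],float),K,np.array([s['k1'],0,0,0.]))[0,0]
    d=E[:3,:3]@np.array([q[0],-q[1],-1]);return E[:3,3]+d*(z-E[2,3])/d[2]
FL,FR,BR=[ray(340+(a+.5)/3-.5,150+(b+.5)/3-.5,.01)[:2] for a,b in((93,466),(312,538),(356,374))]
print('corners',FL,FR,BR,np.linalg.norm(FL-FR),np.linalg.norm(BR-FR))
e=FL-FR;yaw=np.arctan2(-e[0],e[1]);e2=BR-FR;yaw2=np.arctan2(e2[1],e2[0]);print(np.degrees([yaw,yaw2]))
a=np.radians(-17);X=np.array([np.cos(a),np.sin(a)]);Y=np.array([-X[1],X[0]])
c=(FL+BR)/2;print('centre',c)
for n,p in dict(sl=(.5683,-.2727),ball=(.5875,-.3454),green=(.693,-.2214),FR=FR,BR=BR,FL=FL).items():
    d=np.array(p)-c;print(n,(d@X).round(4),(d@Y).round(4))
# peg
im=s['image']
for (u,v) in [(222,262),(222,268),(220,275),(218,285),(215,295),(213,305),(211,315),(210,320),(210,325)]:
    p=P[150+round(v/3),340+round(u/3)];d=p[:2]-c;print('peg',u,v,p.round(4),(d@X).round(4),(d@Y).round(4))
# obstacles in stand coords, z>0.05
Q=P.reshape(-1,3);Q=Q[np.isfinite(Q[:,0])];d=Q[:,:2]-c;sx=d@X;sy=d@Y
m=(Q[:,2]>.28)&(Q[:,2]<.33)&(Q[:,0]<.9)&(Q[:,0]>.5)
print('instr: min y by x');
for x in np.arange(.5,.8,.03):
    k=m&(abs(Q[:,0]-x)<.01); print(x.round(2),Q[k,1].min().round(3) if k.any() else None)
for y in np.arange(-.1,.4,.05):
    k=(Q[:,2]>.03)&(Q[:,2]<.33)&(abs(Q[:,1]-y)<.01)&(Q[:,0]>.53); print('front',y.round(2),[ (lo,Q[k&(Q[:,2]>lo),0].min().round(3)) for lo in(.03,.1,.2,.28) if (k&(Q[:,2]>lo)).any()])
m=(sy<-.12)&(sy>-.3)&(abs(sx)<.15)&(Q[:,2]>.03);print('box',sy[m].max(),Q[m,2].max(),np.median(Q[m,2]),sx[m].min(),sx[m].max())
for lo in(.02,.05,.08):
    k=m&(Q[:,2]>lo)&(Q[:,2]<.12);print(lo,sy[k].max())
E
```

```text
corners [ 0.45902184 -0.13673715] [ 0.40660993 -0.31541175] [ 0.54132407 -0.35281769] 0.18620316907020806 0.13981095543880384
[-16.34837553 -15.51832381]
centre [ 0.50017295 -0.24477742]
sl 0.0733 -0.0068
ball 0.1129 -0.0707
green 0.1776 0.0787
FR -0.0688 -0.0949
BR 0.0709 -0.0913
FL -0.0709 0.0913
peg 222 262 [ 0.5918 -0.2066  0.2014] 0.0764 0.0632
peg 222 268 [ 0.5874 -0.2066  0.2014] 0.0723 0.062
peg 220 275 [ 0.5801 -0.2038  0.2053] 0.0645 0.0626
peg 218 285 [ 0.573  -0.2031  0.2088] 0.0575 0.0611
peg 215 295 [ 0.5667 -0.2012  0.2081] 0.0508 0.0611
peg 213 305 [ 0.5572 -0.1981  0.2133] 0.0409 0.0613
peg 211 315 [ 0.5495 -0.1948  0.2205] 0.0326 0.0623
peg 210 320 [ 0.5457 -0.1952  0.2181] 0.0291 0.0607
peg 210 325 [ 0.5432 -0.1947  0.2209] 0.0265 0.0605
instr: min y by x
0.5 0.555
0.53 0.511
0.56 0.507
0.59 -0.118
0.62 -0.13
0.65 -0.146
0.68 -0.17
0.71 -0.162
0.74 -0.172
0.77 -0.18
0.8 -0.193
front -0.1 [(0.03, np.float64(0.533)), (0.1, np.float64(0.533)), (0.2, np.float64(0.536)), (0.28, np.float64(0.574))]
front -0.05 [(0.03, np.float64(0.547)), (0.1, np.float64(0.547)), (0.2, n
[... 255 characters left out ...]
.28, np.float64(0.605))]
front 0.1 [(0.03, np.float64(0.589)), (0.1, np.float64(0.59)), (0.2, np.float64(0.593)), (0.28, np.float64(0.619))]
front 0.15 [(0.03, np.float64(0.53)), (0.1, np.float64(0.604)), (0.2, np.float64(0.607)), (0.28, np.float64(0.641))]
front 0.2 [(0.03, np.float64(0.619)), (0.1, np.float64(0.619)), (0.2, np.float64(0.622)), (0.28, np.float64(0.654))]
front 0.25 [(0.03, np.float64(0.561)), (0.1, np.float64(0.633)), (0.2, np.float64(0.637))]
front 0.3 []
front 0.35 [(0.03, np.float64(0.816))]
box -0.12004372908072802 0.09770717763093484 0.06102717124963286 -0.09206445530066258 0.14999384738978877
0.02 -0.12004372908072802
0.05 -0.12004372908072802
0.08 -0.2651785717007722
```

The stand's features agree: origin is about (0.538, -0.233) with yaw about -16.3°. The predicted peg tip and foot match the measured ones within 2–3 mm. The tile tab is at about (0.5095, 0.143) with yaw about 7°.

```bash
cat >> h.py <<'E'
from scipy.spatial.transform import Rotation as R
YS=-16.3; O=np.array([.538,-.233])
def st(x,y,z):
    a=np.radians(YS);c,s=np.cos(a),np.sin(a);return [O[0]+c*x-s*y,O[1]+s*x+c*y,z]
def rows(wps,step=.045,turn=8.,p=None,r=None):
    """wps: (pos, yaw of tool y in deg, gripper); pointing down. prints tool-axis rows"""
    s=manip.sense(); p=s['tcp_pos'] if p is None else np.array(p); r=R.from_quat(s['tool_rot']) if r is None else r; out=[]
    for q,yaw,g,*st_ in wps:
        a=np.radians(yaw);y=np.array([np.cos(a),np.sin(a),0]);z=np.array([0,0,-1.])
        T=R.from_matrix(np.stack([np.cross(y,z),y,z],1)); q=np.array(q)
        rv=(r.inv()*T).as_rotvec(degrees=True)
        n=max(1,int(np.ceil(np.linalg.norm(q-p)/(st_[0] if st_ else step))),int(np.ceil(np.linalg.norm(rv)/turn)))
        d=(q-p)/n; dr=R.from_rotvec(rv/n,degrees=True)
        for _ in range(n):
            t=np.round(r.inv().apply(d),4);w=np.round((dr).as_rotvec(degrees=True),2)
            out.append([*(t+0).tolist(),*(w+0).tolist(),g]); p=p+r.apply(t); r=r*R.from_rotvec(w,degrees=True)
    for i in range(0,len(out),10): print(str(out[i:i+10]).replace(' ','').replace('],','],\n' if 0 else '],'))
    return p,r
E
python3 - <<'E'
from h import *
rows([([.40,-.40,.30],-30,1),([.44,0,.30],7.3,.0),([.5095,.143,.22],7.3,.0),([.5095,.143,.132],7.3,0,.03)])
E
```

```text
[[0.0352,-0.0168,-0.0063,-0.01,-0.01,-5.61,1],[0.0367,-0.0132,-0.0063,-0.01,-0.01,-5.61,1],[0.0378,-0.0096,-0.0063,-0.01,-0.01,-5.61,1],[0.0386,-0.0058,-0.0063,-0.01,-0.01,-5.61,1],[0.0389,-0.002,-0.0063,-0.01,-0.01,-5.61,1],[0.039,0.0018,-0.0064,-0.01,-0.01,-5.61,1],[0.0386,0.0056,-0.0064,-0.01,-0.01,-5.61,1],[0.0379,0.0093,-0.0064,-0.01,-0.01,-5.61,1],[0.0407,-0.0184,0.0,0.0,0.0,-4.14,0.0],[0.0419,-0.0154,0.0,0.0,0.0,-4.14,0.0]]
[[0.0429,-0.0123,0.0,0.0,0.0,-4.14,0.0],[0.0437,-0.0092,0.0,0.0,0.0,-4.14,0.0],[0.0443,-0.006,0.0,0.0,0.0,-4.14,0.0],[0.0446,-0.0028,0.0,0.0,0.0,-4.14,0.0],[0.0447,0.0004,0.0,0.0,0.0,-4.14,0.0],[0.0445,0.0036,0.0,0.0,0.0,-4.14,0.0],[0.0441,0.0068,0.0,0.0,0.0,-4.14,0.0],[0.0333,0.0218,0.02,-0.01,0.0,-0.01,0.0],[0.0333,0.0218,0.02,-0.01,0.0,-0.01,0.0],[0.0333,0.0218,0.02,-0.01,0.0,-0.01,0.0]]
[[0.0333,0.0218,0.02,-0.01,0.0,-0.01,0.0],[-0.0001,0.0,0.0293,0.01,0.0,0.0,0],[-0.0001,0.0,0.0293,0.01,0.0,0.0,0],[-0.0001,0.0,0.0293,0.01,0.0,0.0,0]]
```

>>> drive_tool:
  plan:
    - [0.035,-0.017,-0.006,0,0,-5.6,1]
    - [0.037,-0.013,-0.006,0,0,-5.6,1]
    - [0.038,-0.01,-0.006,0,0,-5.6,1]
    - [0.039,-0.006,-0.006,0,0,-5.6,1]
    - [0.039,-0.002,-0.006,0,0,-5.6,1]
    - [0.039,0.002,-0.006,0,0,-5.6,1]
    - [0.039,0.006,-0.006,0,0,-5.6,1]
    - [0.038,0.009,-0.006,0,0,-5.6,1]
    - [0.041,-0.018,0,0,0,-4.1,0]
    - [0.042,-0.015,0,0,0,-4.1,0]

```text
t: 1.1
tcp_pos: [0.4118, -0.3092, 0.2976]
tool_rot: [0.828, 0.561, 0.0, -0.0]
force: [1.2, 0.2, 0.8]
finger_gap: 0.693
gripper_force: 0.0
```

>>> drive_tool:
  plan:
    - [0.043,-0.012,0,0,0,-4.1,0]
    - [0.044,-0.009,0,0,0,-4.1,0]
    - [0.044,-0.006,0,0,0,-4.1,0]
    - [0.045,-0.003,0,0,0,-4.1,0]
    - [0.045,0,0,0,0,-4.1,0]
    - [0.044,0.004,0,0,0,-4.1,0]
    - [0.044,0.007,0,0,0,-4.1,0]
    - [0,0,0,0,0,0,0]
    - [0,0,0,0,0,0,0]

```text
t: 2.0
tcp_pos: [0.444, 0.0011, 0.2978]
tool_rot: [0.663, 0.749, -0.0, -0.0]
force: [-1.1, -0.8, -0.0]
finger_gap: 0.498
gripper_force: 0.0
```

```bash
python3 - <<'E'
from h import *
s=manip.sense();print(s['tcp_pos'],s['finger_gap'])
s=snap('top','top1');P=cloud(s);hsv=cv2.cvtColor(s['image'],cv2.COLOR_RGB2HSV).astype(int)
m=np.zeros((480,640),bool);m[255:300,235:280]=1
m&=(hsv[...,0]>5)&(hsv[...,0]<20)&(hsv[...,1]>150)&(P[...,2]>.13)&(P[...,2]<.16);print(m.sum(),np.median(P[m],0) if m.any() else 0)
rows([([.5095,.143,.22],7.3,.0),([.5095,.143,.132],7.3,0,.03)])
E
```

```text
[0.44399054 0.00114012 0.29783273] 0.4982679330853606
41 [0.50913796 0.14321849 0.1430987 ]
[[0.0335,0.0205,0.0194,-0.01,0.01,-0.11,0.0],[0.0335,0.0205,0.0194,-0.01,0.01,-0.11,0.0],[0.0334,0.0206,0.0195,-0.01,0.01,-0.11,0.0],[0.0334,0.0207,0.0195,-0.01,0.01,-0.11,0.0],[0.0,0.0,0.0293,0.01,0.0,-0.01,0],[0.0,0.0,0.0293,0.01,0.0,-0.01,0],[0.0,0.0,0.0293,0.01,0.0,-0.01,0]]
```

>>> drive_tool:
  plan:
    - [0.0335,0.0205,0.0195,0,0,-0.1,0]
    - [0.0335,0.0205,0.0195,0,0,-0.1,0]
    - [0.0335,0.0205,0.0195,0,0,-0.1,0]
    - [0.0335,0.0205,0.0195,0,0,-0.1,0]
    - [0,0,0.029,0,0,0,0]
    - [0,0,0.029,0,0,0,0]
    - [0,0,0.029,0,0,0,0]
    - [0,0,0,0,0,0,0]
    - [0,0,0,0,0,0,-1]
    - [0,0,0,0,0,0,-1]
  newtons: 40

```text
t: 3.05
tcp_pos: [0.5108, 0.1424, 0.1343]
tool_rot: [0.662, 0.75, 0.001, 0.001]
force: [0.6, 0.4, 0.2]
finger_gap: 0.168
gripper_force: 0.0
```

>>> drive_tool:
  plan:
    - [0,0,0,0,0,0,-1]
    - [0,0,0,0,0,0,-1]
    - [0,0,0,0,0,0,-1]

```text
t: 3.35
tcp_pos: [0.5106, 0.1431, 0.1346]
tool_rot: [0.661, 0.75, 0.001, 0.001]
force: [0.1, -2.4, 6.9]
finger_gap: 0.084
gripper_force: 41.9
```

```bash
python3 - <<'E'
from h import *
s=manip.sense();p=s['tcp_pos']
rows([([p[0],p[1],.17],7.3,-1,.012),([.47,.125,.263],7.3,-1,.03),([.43,0,.263],-5,-1,.03),(st(-.1,.04,.263),YS,-1,.03)])
E
```

```text
[[0.0,0.0,-0.0118,0.07,0.02,-0.02,-1],[0.0,0.0,-0.0118,0.07,0.02,-0.02,-1],[0.0,0.0,-0.0118,0.07,0.02,-0.02,-1],[-0.0032,-0.0106,-0.0232,0.0,0.0,0.0,-1],[-0.0032,-0.0106,-0.0232,0.0,0.0,0.0,-1],[-0.0032,-0.0106,-0.0232,0.0,0.0,0.0,-1],[-0.0032,-0.0106,-0.0232,0.0,0.0,0.0,-1],[-0.0238,-0.0111,0.0,0.0,0.0,2.46,-1],[-0.0242,-0.0101,0.0,0.0,0.0,2.46,-1],[-0.0246,-0.009,0.0,0.0,0.0,2.46,-1]]
[[-0.025,-0.008,0.0,0.0,0.0,2.46,-1],[-0.0253,-0.0069,0.0,0.0,0.0,2.46,-1],[-0.0273,0.0063,0.0,0.0,0.0,1.88,-1],[-0.0271,0.0072,0.0,0.0,0.0,1.88,-1],[-0.0269,0.0081,0.0,0.0,0.0,1.88,-1],[-0.0266,0.0089,0.0,0.0,0.0,1.88,-1],[-0.0263,0.0098,0.0,0.0,0.0,1.88,-1],[-0.0259,0.0107,0.0,0.0,0.0,1.88,-1]]
```

>>> drive_tool:
  plan:
    - [0,0,-0.012,0,0,0,-1]
    - [0,0,-0.012,0,0,0,-1]
    - [0,0,-0.012,0,0,0,-1]
    - [-0.003,-0.011,-0.023,0,0,0,-1]
    - [-0.003,-0.011,-0.023,0,0,0,-1]
    - [-0.003,-0.011,-0.023,0,0,0,-1]
    - [-0.003,-0.011,-0.023,0,0,0,-1]
    - [-0.024,-0.011,0,0,0,2.46,-1]
    - [-0.024,-0.01,0,0,0,2.46,-1]
    - [-0.025,-0.009,0,0,0,2.46,-1]

```text
t: 4.35
tcp_pos: [0.4429, 0.0501, 0.2622]
tool_rot: [0.708, 0.706, 0.001, 0.001]
force: [-0.3, -0.6, -1.1]
finger_gap: 0.083
gripper_force: 40.9
```

>>> drive_tool:
  plan:
    - [-0.025,-0.008,0,0,0,2.46,-1]
    - [-0.025,-0.007,0,0,0,2.46,-1]
    - [-0.027,0.006,0,0,0,1.88,-1]
    - [-0.027,0.007,0,0,0,1.88,-1]
    - [-0.027,0.008,0,0,0,1.88,-1]
    - [-0.027,0.009,0,0,0,1.88,-1]
    - [-0.026,0.01,0,0,0,1.88,-1]
    - [-0.026,0.011,0,0,0,1.88,-1]
    - [0,0,0,0,0,0,-1]
    - [0,0,0,0,0,0,-1]

```text
t: 5.35
tcp_pos: [0.4499, -0.1657, 0.2614]
tool_rot: [0.801, 0.599, 0.0, -0.0]
force: [0.1, 0.8, -0.6]
finger_gap: 0.089
gripper_force: 40.8
```

```bash
python3 - <<'E'
from h import *
s=manip.sense();print(s['tcp_pos'],s['finger_gap'],s['force'],st(-.1,.04,.263),R.from_quat(s['tool_rot']).as_matrix()[:,1])
a=snap('top','top2')['image'][180:340,300:500];b=snap('scene','scene2')['image'][150:350,220:480]
o=np.zeros((600,800,3),np.uint8);o[:320,:400]=cv2.resize(a,None,fx=2,fy=2);o[:400,400:800]=cv2.resize(b,(520,400))[:,:400]
cv2.imwrite('pics/c2.png',o[:400,:,::-1])
E
```

```text
[ 0.44989597 -0.16573458  0.26142616] 0.08883458022646723 [ 0.12672941  0.79021057 -0.57553261] [np.float64(0.45324613915931283), np.float64(-0.16654111742891375), 0.263] [ 9.59198881e-01 -2.82732040e-01 -3.16251158e-04]
```

View pics/c2.png

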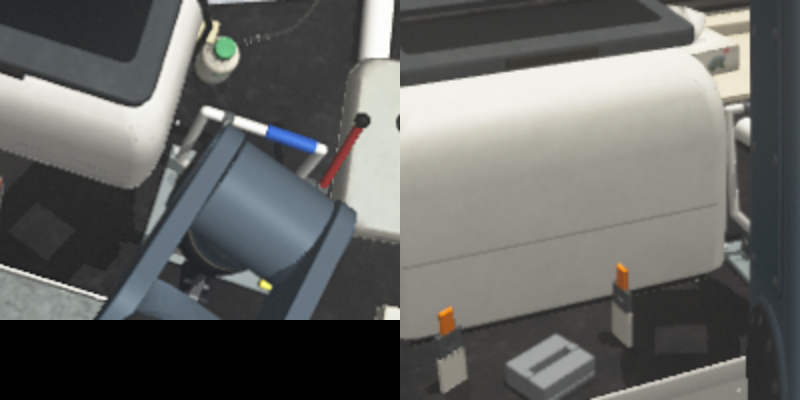

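The arm hides the tile in both views, but the finger gap and grip force show it's still held. I'll feel for the insertion by force.

```bash
python3 - <<'E'
from h import *
rows([(st(-.03,.039,.2625),YS,-1,.02),(st(-.004,.039,.2625),YS,-1,.01),(st(.02,.039,.2508),YS,-1,.01)])
E
```

```text
[[-0.0004,0.0185,-0.0003,-0.01,-0.01,-0.01,-1],[-0.0004,0.0185,-0.0003,-0.01,-0.01,-0.01,-1],[-0.0004,0.0185,-0.0003,-0.01,-0.01,-0.01,-1],[-0.0005,0.0185,-0.0003,-0.01,-0.01,-0.01,-1],[0.0,0.0087,0.0,0.0,0.0,0.01,-1],[0.0,0.0087,0.0,0.0,0.0,0.01,-1],[0.0,0.0087,0.0,0.0,0.0,0.01,-1],[0.0,0.008,0.0039,0.0,0.0,0.0,-1],[0.0,0.008,0.0039,0.0,0.0,0.0,-1],[0.0,0.008,0.0039,0.0,0.0,0.0,-1]]
```

>>> drive_tool:
  plan:
    - [-0.0005,0.0185,0,0,0,0,-1]
    - [-0.0005,0.0185,0,0,0,0,-1]
    - [-0.0005,0.0185,-0.001,0,0,0,-1]
    - [-0.0005,0.0185,0,0,0,0,-1]
    - [0,0,0,0,0,0,-1]
    - [0,0.009,0,0,0,0,-1]
    - [0,0.0085,0,0,0,0,-1]
    - [0,0,0,0,0,0,-1]

```text
t: 6.25
tcp_pos: [0.5382, -0.1935, 0.2622]
tool_rot: [0.8, 0.599, 0.0, 0.0]
force: [-0.6, -1.4, -0.3]
finger_gap: 0.088
gripper_force: 40.8
```

```bash
python3 - <<'E'
from h import *
s=manip.sense();p=s['tcp_pos'];d=p[:2]-O;a=np.radians(YS);print(p,d@[np.cos(a),np.sin(a)],d@[-np.sin(a),np.cos(a)],s['force'],s['finger_gap'])
a=snap('top','top3')['image'][180:340,300:500];b=snap('scene','scene3')['image'][150:350,300:500]
o=np.concatenate([cv2.resize(a,(400,320)),cv2.resize(b,(320,320))],1)
cv2.imwrite('pics/c3.png',o[:,:,::-1])
E
```

```text
[ 0.53822204 -0.19350549  0.26216909] -0.010871673946383515 0.03796935950984746 [-0.61790477 -1.39256379 -0.3416385 ] 0.08828872986078826
```

View pics/c3.png

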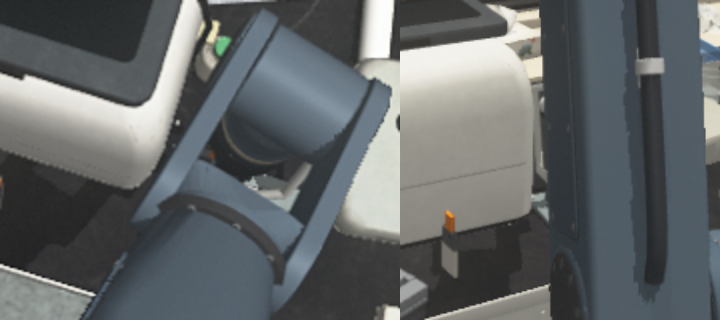

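The arm covers the stand in both views, so I'll go on in small steps and watch the force.

>>> drive_tool:
  plan:
    - [0,0.005,0,0,0,0,-1]
    - [0,0.005,0.001,0,0,0,-1]
    - [0,0.005,0.002,0,0,0,-1]
    - [0,0,0,0,0,0,-1]

```text
t: 6.75
tcp_pos: [0.5525, -0.198, 0.2587]
tool_rot: [0.801, 0.599, 0.0, 0.0]
force: [-0.6, 0.1, -0.9]
finger_gap: 0.088
gripper_force: 40.8
```

>>> drive_tool:
  plan:
    - [0,0.005,0.0025,0,0,0,-1]
    - [0,0.005,0.0025,0,0,0,-1]
    - [0,0.005,0.0025,0,0,0,-1]
    - [0,0,0,0,0,0,-1]

```text
t: 7.15
tcp_pos: [0.5648, -0.2019, 0.2503]
tool_rot: [0.8, 0.6, -0.002, -0.002]
force: [-3.4, -1.1, -2.2]
finger_gap: 0.09
gripper_force: 40.8
```

The tile is on the peg (no force as it passed the tip, and now only a light touch where its lower corner meets the frame's side tube). I'll back off 2 mm, lower a little and release.

>>> drive_tool:
  plan:
    - [0,-0.002,0,0,0,0,-1]
    - [0,0,0.003,0,0,0,-1]
    - [0,0,0,0,0,0,-1]
    - [0,0,0,0,0,0,-0.6]
    - [0,0,0,0,0,0,-0.3]
    - [0,0,0,0,0,0,0]
    - [0,0,0,0,0,0,0]
    - [0,0,0,0,0,0,0]
    - [0,0,0,0,0,0,0]

```text
t: 8.05
tcp_pos: [0.5645, -0.2013, 0.2486]
tool_rot: [0.801, 0.599, 0.0, 0.0]
force: [-0.2, -0.1, -1.4]
finger_gap: 0.498
gripper_force: 0.0
```

>>> drive_tool:
  plan:
    - [0,0,-0.01,0,0,0,0]
    - [0,0,-0.02,0,0,0,0]
    - [0,0,-0.03,0,0,0,0]
    - [0,0,-0.04,0,0,0,0]
    - [0,0,-0.04,0,0,0,-1]
    - [0.04,-0.03,0,0,0,0,-1]
    - [0.04,-0.03,0,0,0,0,-1]
    - [0.04,-0.03,0,0,0,0,-1]
    - [0.04,-0.03,0,0,0,0,-1]
    - [0.04,-0.03,0,0,0,0,-1]

```text
t: 9.05
tcp_pos: [0.4758, 0.0344, 0.3895]
tool_rot: [0.801, 0.599, 0.001, 0.0]
force: [1.2, -0.2, 0.2]
finger_gap: -0.001
gripper_force: 0.0
```

```bash
python3 - <<'E'
from h import *
a=snap('top','top4')['image'][180:340,340:500];b=snap('scene','scene4')['image'][150:330,340:520]
o=np.concatenate([cv2.resize(a,(400,400)),cv2.resize(b,(400,400))],1)
cv2.imwrite('pics/c4.png',o[:,:,::-1])
E
```

```text
(no output)
```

View pics/c4.png

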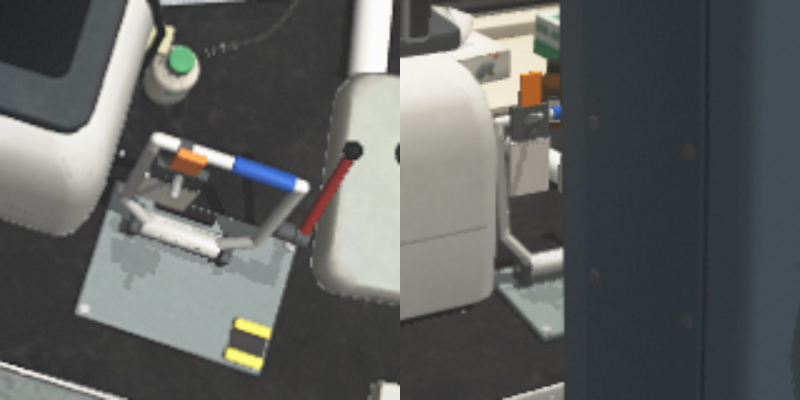

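The tile hangs on the peg: its eye plate is at about (180,180) in the left crop and the orange tab stands in front of the bar. Next is the kickstand, from behind its foot.

```bash
python3 - <<'E'
from h import *
p,r=rows([(st(.128,-.097,.37),YS,-1,.045),(st(.128,-.097,.205),YS,-1,.04)])
rows([(st(.11,-.097,.205),YS,-1,.02),(st(.022,-.097,.205),YS,-1,.01)],p=p,r=r)
E
```

```text
[[-0.034,0.0264,0.0019,-0.01,-0.01,0.03,-1],[-0.034,0.0264,0.0019,-0.01,-0.01,0.03,-1],[-0.034,0.0264,0.0019,-0.01,-0.01,0.03,-1],[-0.034,0.0264,0.0019,-0.01,-0.01,0.03,-1],[-0.034,0.0265,0.0019,-0.01,-0.01,0.03,-1],[-0.034,0.0265,0.0019,-0.01,-0.01,0.03,-1],[-0.0339,0.0265,0.0019,-0.01,-0.01,0.03,-1],[-0.0339,0.0265,0.0019,-0.01,-0.01,0.03,-1],[-0.0339,0.0265,0.0019,-0.01,-0.01,0.03,-1],[-0.0339,0.0265,0.0019,-0.01,-0.01,0.03,-1]]
[[0.0,0.0,0.033,0.01,-0.01,0.0,-1],[0.0,0.0,0.033,0.01,-0.01,0.0,-1],[0.0,0.0,0.033,0.01,-0.01,0.0,-1],[0.0,0.0,0.033,0.01,-0.01,0.0,-1],[0.0,0.0,0.033,0.01,-0.01,0.0,-1]]
[[-0.0001,-0.018,0.0,-0.02,0.02,0.01,-1],[0.0,-0.0098,0.0,0.0,0.0,0.0,-1],[0.0,-0.0098,0.0,0.0,0.0,0.0,-1],[0.0,-0.0098,0.0,0.0,0.0,0.0,-1],[0.0,-0.0098,0.0,0.0,0.0,0.0,-1],[0.0,-0.0098,0.0,0.0,0.0,0.0,-1],[0.0,-0.0098,0.0,0.0,0.0,0.0,-1],[0.0,-0.0098,0.0,0.0,0.0,0.0,-1],[0.0,-0.0098,0.0,0.0,0.0,0.0,-1],[0.0,-0.0098,0.0,0.0,0.0,0.0,-1]]
```

>>> drive_tool:
  plan:
    - [-0.034,0.0265,0.002,0,0,0,-1]
    - [-0.034,0.0265,0.002,0,0,0,-1]
    - [-0.034,0.0265,0.002,0,0,0,-1]
    - [-0.034,0.0265,0.002,0,0,0,-1]
    - [-0.034,0.0265,0.002,0,0,0,-1]
    - [-0.034,0.0265,0.002,0,0,0,-1]
    - [-0.034,0.0265,0.002,0,0,0,-1]
    - [-0.034,0.0265,0.002,0,0,0,-1]
    - [-0.034,0.0265,0.002,0,0,0,-1]
    - [-0.034,0.0265,0.002,0,0,0,-1]

```text
t: 10.15
tcp_pos: [0.6354, -0.3709, 0.3689]
tool_rot: [0.801, 0.599, 0.0, 0.0]
force: [1.2, -0.8, -0.0]
finger_gap: 0.006
gripper_force: 0.0
```

>>> drive_tool:
  plan:
    - [0,0,0.033,0,0,0,-1]
    - [0,0,0.033,0,0,0,-1]
    - [0,0,0.033,0,0,0,-1]
    - [0,0,0.033,0,0,0,-1]
    - [0,0,0.033,0,0,0,-1]
    - [0,0,0,0,0,0,-1]

```text
t: 10.75
tcp_pos: [0.6322, -0.367, 0.1977]
tool_rot: [0.801, 0.599, -0.002, -0.006]
force: [-0.9, 0.2, -0.4]
finger_gap: -0.001
gripper_force: 0.0
```

>>> drive_tool:
  plan:
    - [0,-0.018,0,0,0,0,-1]
    - [0,-0.01,0,0,0,0,-1]
    - [0,-0.01,0,0,0,0,-1]
    - [0,-0.01,0,0,0,0,-1]
    - [0,-0.01,0,0,0,0,-1]

```text
t: 11.25
tcp_pos: [0.5827, -0.3537, 0.2081]
tool_rot: [0.801, 0.599, 0.002, 0.006]
force: [5.6, -1.0, 15.4]
finger_gap: 0.001
gripper_force: 7.5
```

```bash
python3 - <<'E'
from h import *
s=manip.sense();p=s['tcp_pos'];d=p[:2]-O;a=np.radians(YS);print(p,d@[np.cos(a),np.sin(a)],d@[-np.sin(a),np.cos(a)],s['force'],s['ft_torque'],s['qd'])
a=snap('top','top5')['image'][170:330,340:540];b=snap('scene','scene5')['image'][150:330,340:540]
s=manip.sense();print(s['tcp_pos'],s['force'],s['qd'])
o=np.concatenate([cv2.resize(a,(400,320)),cv2.resize(b,(400,320))],1)
cv2.imwrite('pics/c5.png',o[:,:,::-1])
E
```

```text
[ 0.58273856 -0.35366877  0.20808971] 0.0768080130129351 -0.10326189804666548 [ 5.63557336 -0.96603155 15.4043752 ] [ 0.07216529 -0.62772541 -0.10203726] [-0.05486925 -0.14967352  0.24059719  0.01234934 -0.15763527 -0.05925898]
[ 0.58169549 -0.35339783  0.20849239] [ 3.79635168 -0.69318055  7.95542154] [ 0.00674835  0.00939288 -0.01561601  0.00032659  0.00283926  0.00309787]
```

View pics/c5.png

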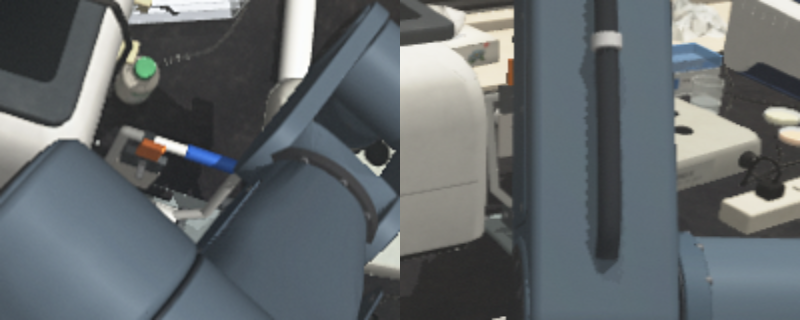

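>>> drive_tool:
  plan:
    - [0,0,0,0,0,0,-1]
    - [0,0,0,0,0,0,-1]

```text
t: 11.55
tcp_pos: [0.5824, -0.3536, 0.2082]
tool_rot: [0.801, 0.599, 0.002, 0.005]
force: [3.9, -0.0, 10.2]
finger_gap: -0.0
gripper_force: 4.9
```

A steady upward force with a rearward part suggests the sloping knuckle of the closed gripper is on top of the foot. I'll raise the tool so only the fingertips push.

>>> drive_tool:
  plan:
    - [0,0,-0.012,0,0,0,-1]
    - [0,0,-0.012,0,0,0,-1]
    - [0,0,0,0,0,0,-1]
    - [0,0,0,0,0,0,-1]

```text
t: 11.95
tcp_pos: [0.5795, -0.3518, 0.228]
tool_rot: [0.801, 0.599, 0.0, 0.0]
force: [-0.8, -0.8, -0.3]
finger_gap: 0.004
gripper_force: 0.1
```

>>> drive_tool:
  plan:
    - [0,-0.005,0,0,0,0,-1]
    - [0,-0.005,0,0,0,0,-1]
    - [0,0,0,0,0,0,-1]
    - [0,0,0,0,0,0,-1]

```text
t: 12.35
tcp_pos: [0.5695, -0.3487, 0.2271]
tool_rot: [0.801, 0.599, -0.0, -0.001]
force: [0.3, 0.6, -0.2]
finger_gap: -0.001
gripper_force: 0.0
```

>>> drive_tool:
  plan:
    - [0,-0.008,0,0,0,0,-1]
    - [0,-0.008,0,0,0,0,-1]
    - [0,-0.008,0,0,0,0,-1]
    - [0,-0.008,0,0,0,0,-1]
    - [0,-0.008,0,0,0,0,-1]
    - [0,0,0,0,0,0,-1]
    - [0,0,0,0,0,0,-1]

```text
t: 13.05
tcp_pos: [0.5315, -0.3377, 0.2278]
tool_rot: [0.801, 0.599, 0.0, 0.0]
force: [-0.4, 0.2, 0.9]
finger_gap: -0.009
gripper_force: 0.0
```

>>> drive_tool:
  plan:
    - [0,0,-0.04,0,0,0,-1]
    - [0,0,-0.04,0,0,0,-1]
    - [0,0,-0.04,0,0,0,-1]
    - [0.045,0,0,0,0,0,0.4]
    - [0.045,0,0,0,0,0,0.4]
    - [0.045,0,0,0,0,0,0.4]
    - [0.045,0,0,0,0,0,0.4]
    - [0.045,0,0,0,0,0,0.4]
    - [0.045,0,0,0,0,0,0.4]
    - [0.045,0,0,0,0,0,0.4]

```text
t: 14.05
tcp_pos: [0.6211, -0.0335, 0.3477]
tool_rot: [0.801, 0.599, 0.0, 0.0]
force: [1.0, 0.1, -0.4]
finger_gap: 0.698
gripper_force: 0.0
```

```bash
python3 - <<'E'
from h import *
a=snap('top','top6')['image'][170:330,340:500];b=snap('scene','scene6')['image'][150:330,340:520]
o=np.concatenate([cv2.resize(a,(400,400)),cv2.resize(b,(400,400))],1)
cv2.imwrite('pics/c6.png',o[:,:,::-1])
E
```

```text
(no output)
```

View pics/c6.png

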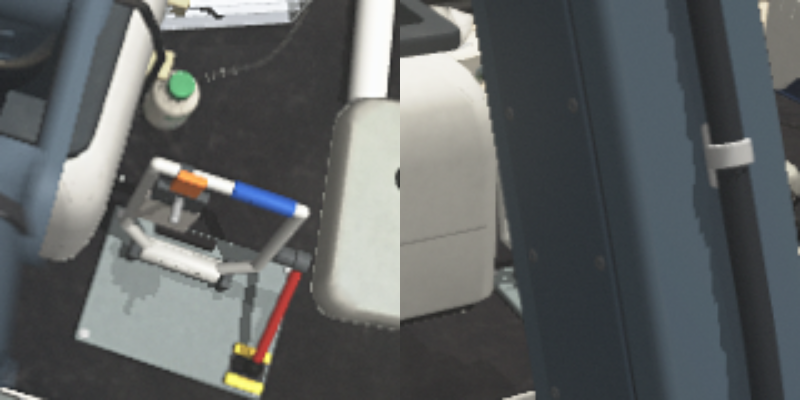

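The kickstand lies open with its foot above the yellow cup, and the tile is still on the peg. I'll re-measure the sleeve and plan the grasp.

```bash
python3 - <<'E'
from h import *
s=load('top6');P=cloud(s);h=cv2.cvtColor(s['image'],cv2.COLOR_RGB2HSV).astype(int)
m=np.zeros((480,640),bool);m[235:262,425:470]=1;m&=(h[...,0]>100)&(h[...,0]<125)&(h[...,1]>150)&(P[...,2]>.15)
print(np.median(P[m],0),st(.042,-.03,.195))
p,r=rows([(st(.042,-.034,.33),YS,.4,.045),(st(.042,-.034,.198),YS,.4,.03)])
E
```

```text
[ 0.56813118 -0.27286068  0.20124257] [np.float64(0.5698918209953342), np.float64(-0.2735821605339287), 0.195]
[[-0.0421,0.0029,0.0028,0.01,-0.03,0.06,0.4],[-0.0421,0.0029,0.0028,0.01,-0.03,0.06,0.4],[-0.0421,0.003,0.0029,0.01,-0.03,0.06,0.4],[-0.0421,0.003,0.0029,0.01,-0.03,0.06,0.4],[-0.0421,0.0031,0.0029,0.01,-0.03,0.06,0.4],[-0.0421,0.0031,0.0029,0.01,-0.03,0.06,0.4],[0.0,0.0,0.0264,-0.01,0.0,-0.01,0.4],[0.0,0.0,0.0264,-0.01,0.0,-0.01,0.4],[0.0,0.0,0.0264,-0.01,0.0,-0.01,0.4],[0.0,0.0,0.0264,-0.01,0.0,-0.01,0.4]]
[[0.0,0.0,0.0264,-0.01,0.0,-0.01,0.4]]
```

>>> drive_tool:
  plan:
    - [-0.042,0.003,0.003,0,0,0,0.4]
    - [-0.042,0.003,0.003,0,0,0,0.4]
    - [-0.042,0.003,0.003,0,0,0,0.4]
    - [-0.042,0.003,0.003,0,0,0,0.4]
    - [-0.042,0.003,0.003,0,0,0,0.4]
    - [-0.042,0.003,0.003,0,0,0,0.4]
    - [0,0,0,0,0,0,0.4]
    - [0,0,0,0,0,0,0.4]

```text
t: 14.95
tcp_pos: [0.566, -0.2838, 0.3291]
tool_rot: [0.801, 0.598, 0.0, -0.0]
force: [-0.3, 0.3, -0.8]
finger_gap: 0.696
gripper_force: 0.0
```

>>> drive_tool:
  plan:
    - [0,0,0.0265,0,0,0,0.4]
    - [0,0,0.0265,0,0,0,0.4]
    - [0,0,0.0265,0,0,0,0.4]
    - [0,0,0.0265,0,0,0,0.4]
    - [0,0,0.0265,0,0,0,0.4]
    - [0,0,0,0,0,0,0.4]
    - [0,0,0,0,0,0,0.4]

```text
t: 15.65
tcp_pos: [0.5671, -0.2813, 0.1973]
tool_rot: [0.8, 0.6, 0.0, -0.0]
force: [-0.2, -0.4, -0.7]
finger_gap: 0.701
gripper_force: 0.0
```

>>> drive_tool:
  plan:
    - [0,0,0,0,0,0,-1]
    - [0,0,0,0,0,0,-1]
    - [0,0,0,0,0,0,-1]
    - [0,0,0,0,0,0,-1]
    - [0,0,0,0,0,0,-1]
    - [0,0,0,0,0,0,-1]
    - [0,0,0,0,0,0,-1]
  newtons: 50

```text
t: 16.35
tcp_pos: [0.5663, -0.2823, 0.1987]
tool_rot: [0.801, 0.599, -0.0, 0.0]
force: [-2.5, 0.9, 5.5]
finger_gap: 0.162
gripper_force: 48.7
```

```bash
python3 - <<'E'
from h import *
s=manip.sense();p=s['tcp_pos'];d=p[:2]-O;a=np.radians(YS);sx,sy=d@[np.cos(a),np.sin(a)],d@[-np.sin(a),np.cos(a)];print(p,sx,sy,s['force'],s['finger_gap'],s['gripper_force'])
dz=p[2]-.1947
for l in np.arange(-.25,.001,.05): print(l.round(2),(.17*np.sin(-l)).round(4),(.03+.17*np.cos(l)-.1947).round(4))
E
```

```text
[ 0.56625872 -0.28228269  0.19871421] 0.040954882588739826 -0.03937050043220935 [-2.49063087  0.86884151  5.54324934] 0.16215477854088844 48.67757320404053
-0.25 0.0421 0.0
-0.2 0.0338 0.0019
-0.15 0.0254 0.0034
-0.1 0.017 0.0045
-0.05 0.0085 0.0051
-0.0 0.0 0.0053
```

>>> drive_tool:
  plan:
    - [0,-0.004,-0.001,0,0,0,-1]
    - [0,-0.004,-0.001,0,0,0,-1]
    - [0,-0.004,-0.001,0,0,0,-1]
    - [0,-0.004,-0.001,0,0,0,-1]
    - [0,-0.004,-0.0005,0,0,0,-1]
    - [0,-0.004,-0.0005,0,0,0,-1]
    - [0,-0.004,0,0,0,0,-1]
    - [0,-0.004,0,0,0,0,-1]
    - [0,-0.003,0,0,0,0,-1]
    - [0,0,0,0,0,0,-1]

```text
t: 17.35
tcp_pos: [0.5359, -0.2733, 0.2048]
tool_rot: [0.801, 0.599, 0.002, 0.004]
force: [5.3, 2.3, 7.3]
finger_gap: 0.163
gripper_force: 48.9
```

>>> drive_tool:
  plan:
    - [0,-0.003,0,0,0,0,-1]
    - [0,-0.003,0,0,0,0,-1]
    - [0,0,0,0,0,0,-1]
    - [0,0,0,0,0,0,-1]

```text
t: 17.75
tcp_pos: [0.53, -0.2715, 0.2048]
tool_rot: [0.801, 0.599, 0.002, 0.004]
force: [4.4, 1.1, 7.8]
finger_gap: 0.163
gripper_force: 51.7
```

>>> drive_tool:
  plan:
    - [0,-0.002,0,0,0,0,-1]
    - [0,-0.002,0,0,0,0,-1]
    - [0,0,0,0,0,0,-1]
    - [0,0,0,0,0,0,-1]

```text
t: 18.15
tcp_pos: [0.5268, -0.2706, 0.2048]
tool_rot: [0.801, 0.599, 0.003, 0.004]
force: [5.5, 3.1, 7.3]
finger_gap: 0.164
gripper_force: 51.6
```

>>> drive_tool:
  plan:
    - [0,-0.002,0,0,0,0,-1]
    - [0,0,0,0,0,0,-1]
    - [0,0,0,0,0,0,-1]

```text
t: 18.45
tcp_pos: [0.5248, -0.2701, 0.2051]
tool_rot: [0.801, 0.599, 0.003, 0.004]
force: [5.7, 2.1, 9.0]
finger_gap: 0.162
gripper_force: 51.4
```

```bash
python3 - <<'E'
from h import *
a=snap('top','top7')['image'][190:340,350:500];b=snap('scene','scene7')['image'][130:330,330:530]
o=np.concatenate([cv2.resize(a,(400,400)),cv2.resize(b,(400,400))],1)
cv2.imwrite('pics/c7.png',o[:,:,::-1])
E
```

```text
(no output)
```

View pics/c7.png

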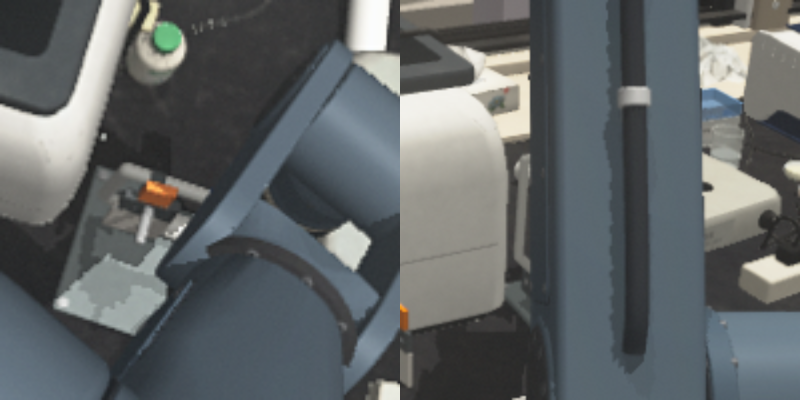

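>>> drive_tool:
  plan:
    - [0,-0.002,0,0,0,0,-1]
    - [0,0,0,0,0,0,-1]
    - [0,0,0,0,0,0,-1]

```text
t: 18.85
tcp_pos: [0.523, -0.2695, 0.2051]
tool_rot: [0.801, 0.599, 0.003, 0.005]
force: [5.8, 1.3, 8.2]
finger_gap: 0.169
gripper_force: 51.4
```

```bash
python3 - <<'E'
from h import *
snap('top','top8');a=np.radians(YS);X=np.array([np.cos(a),np.sin(a)]);Y=np.array([-X[1],X[0]])
for n in('top0','top6','top7','top8'):
    P=cloud(load(n)).reshape(-1,3);d=P[:,:2]-O;sx=d@X;sy=d@Y
    for lo,hi in((.054,.066),(.01,.024)):
        m=(sy>lo)&(sy<hi)&(P[:,2]>.18)&(P[:,2]<.212)&(sx>-.03)&(sx<.06)
        if n in('top7','top8'): m&=(sx>-.012)
        print(n,lo,m.sum(),np.median(sx[m]).round(4) if m.any() else '',np.median(P[m,2]).round(4) if m.any() else '')
s=manip.sense();print(s['force'])
E
```

```text
top0 0.054 40 0.0393 0.1985
top0 0.01 36 0.0411 0.1989
top6 0.054 69 0.0354 0.197
top6 0.01 44 0.0382 0.1984
top7 0.054 37 -0.0016 0.2036
top7 0.01 35 -0.0017 0.2047
top8 0.054 37 -0.0037 0.2041
top8 0.01 36 -0.0034 0.2054
[5.23973168 2.58613076 8.45183314]
```

>>> drive_tool:
  plan:
    - [0,-0.002,0,0,0,0,-1]
    - [0,0,0,0,0,0,-1]
    - [0,0,0,0,0,0,-1]

```text
t: 19.2
tcp_pos: [0.5221, -0.2692, 0.2051]
tool_rot: [0.801, 0.599, 0.003, 0.006]
force: [6.8, 2.2, 7.5]
finger_gap: 0.168
gripper_force: 51.2
```

>>> drive_tool:
  plan:
    - [0,-0.002,0,0,0,0,-1]
    - [0,0,0,0,0,0,-1]
    - [0,0,0,0,0,0,-1]

```text
t: 19.5
tcp_pos: [0.5213, -0.269, 0.2051]
tool_rot: [0.801, 0.599, 0.004, 0.007]
force: [10.6, 2.2, 6.0]
finger_gap: 0.163
gripper_force: 50.9
```

The stop is reached: the last 2 mm commands gave under 1 mm each and the force rose to about 10 N, so the foot is in the cup. I'll make a last check of the tile, bar and bystanders.

```bash
python3 - <<'E'
from h import *
a=np.radians(YS);X=np.array([np.cos(a),np.sin(a)]);Y=np.array([-X[1],X[0]])
S=snap('top','top9');s0=load('top0')
P=cloud(S);h=cv2.cvtColor(S['image'],cv2.COLOR_RGB2HSV).astype(int)
d=P[...,:2]-O;sx=d@X;sy=d@Y
m=(sy>.01)&(sy<.024)&(P[...,2]>.18)&(P[...,2]<.212)&(sx>-.015)&(sx<.06);print('bar',np.median(sx[m]))
m=(h[...,0]>5)&(h[...,0]<20)&(h[...,1]>150)&(P[...,2]>.18);print('tab',m.sum(),np.median(sx[m]),np.median(sy[m]),P[m][:,2].max())
for n,(x0,x1,y0,y1) in dict(bottle=(395,425,195,230),vialtimer=(145,190,190,260)).items():
    print(n,np.abs(S['image'][y0:y1,x0:x1].astype(int)-s0['image'][y0:y1,x0:x1]).mean(),np.nanmax(np.abs(np.nan_to_num(P-cloud(s0)))[y0:y1,x0:x1,2]))
print(manip.sense()['force'],manip.sense()['t'])
E
```

```text
bar -0.005041150919917759
tab 85 -0.024294998905904235 0.04093499944798625 0.2552393527089032
bottle 2.275873015873016 0.012633197564136278
vialtimer 1.503068783068783 0.013227076263976123
[10.28417606  2.2787011   4.64996866] 19.55
```

```bash
python3 -c "
from station import manip
print(manip.sign_off())"
```

```text
the job is handed in; nothing more can be done
None
```

The job is handed in at about 20 s: the tile hangs on the peg, the kickstand was flipped open, and the arm still holds the frame upright by the sleeve. The bottle, vial and timer look unmoved; the arm hid the foot in the cup at the end, so I judged that seating from the stop in travel and the force rising to about 10 N.

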